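# Slide the ware board home in the drying rack

## Robot

A 7-joint arm with a two-finger parallel gripper is mounted at the origin on the work surface. World frame = base frame: x ahead of the robot, y to its left, z up, the work surface at z = 0. Lengths are in m, angles in rad, forces in N, time in s.
With the tool pointing down it reaches from about 0.425 to 0.875 m from the base axis. Payload 4.7 kg.
Tool frame: the origin (TCP) lies at the very end of the fingers, on their centre line; the grasp point (between the pads) lies 19 mm behind it; z points along the fingers, y is the direction in which the jaws open and shut (so a half turn about z gives the same grasp; the last joint's range is limited). The gripper opens to 87 mm and grips with 3 to 60 N. Pads are 19 mm wide; open, the fingers measure 117 mm over their backs; the gripper's body (75 mm by 190 mm) begins 51 mm behind the grasp point.
Start: joints at [1.194, 0.321, -0.07, 1.45, 0.023, 1.371, -0.057], TCP at [0.248, -0.601, 0.223] pointing down, gripper open.
Joint ranges: [-2.86, 2.86], [-0.3, 2.09], [-1.38, 1.24], [0.06, 2.45], [-1.56, 4.7], [0.09, 2.05], [-2.69, 2.69]. Speed limits (rad/s): [2.57, 2.57, 3.14, 3.14, 3.14, 3.14, 3.14].

## Interface

Orientations are given as a rotation vector (axis times angle).
In Python, from bench import ctrl gives the robot as it stands. The module is installed in compiled form; this text tells all that it offers.
- The arm moves only by the tool move_arm, never from a script. Its arguments are lists of equal length, an entry for each row: "dp": the shift along the tool's x, y, z in units of 30 mm (1.0 is 30 mm), a list of three; "turn": the turn about the tool's z in units of 5 degrees (1.0 is 5 degrees); "jaw": the opening, from -1 (shut) to 1 (fully open). A call has 1 to 5 rows; each row is the pose to reach, as a shift and turn from the pose commanded when the call began, along the tool's axes at that moment; what a row does not reach only later rows make up. A row lasts 1/10 s, in which the tool goes at most 50 mm and 8.59 degrees, less where a joint would pass 70% of its speed; a pose out of reach is approached as far as the arm can. A call with a gripper value outside its range is refused whole. The fingers move at their own pace and stop on an object; "grip_force" is the grip in N (left out, the last holds). Time passes only in rows, so rows that repeat a pose let the fingers close. It gives the time, the measured TCP pose, the force and the opening at its end, in the units of the state.
- ctrl.get_state(): the state, without advancing time (a new reading comes with each control period).
- ctrl.get_image(name): name is "side" or "top" or "wrist"; returns the picture (384x512x3 uint8, red, green, blue); there is no depth.
- ctrl.camera_info(name): a dict with "intrinsics" (3x3 intrinsics, pixels), "dist" ([k1, k2, p1, p2, k3] as OpenCV has them; the pictures are not rectified), "extrinsics" (4x4, takes a point from world to camera coordinates). Camera axes: x right, y up, looking along -z (the intrinsics and any distortion apply to the point x, -y, -z); pixel columns grow to the right and rows downward; lengths in m; the calibration is good to about 2 mm. A picture is of the moment at which its call begins: read the wrist's pose just before it. camera_info takes no time and is no camera call; for the wrist camera it gives the pose at the moment of the call.
- ctrl.close_job(): hands the job in, once; it reports no verdict.
Trained networks look in the newest picture that a camera, given by its name, has taken for a name from the list of things; names that differ only in an ending like _2 or _b are one class to them, and where a whole thing is asked for, a point or a joint stands for the part that bears it (a point fixed in the world has none). Each returns a list of dicts, best first, with "confidence" (0 to 1); they miss things now and then, are a little off and sometimes report something else, mostly with a low value. They report only what shows in the picture. A call takes as long as a camera call. They do not tell look-alikes from the thing itself.
- ctrl.look_for(camera, target): "rect" ([centre column, centre row, width, height] in pixels, round what is visible of it).
- ctrl.masks_of(camera, target): "region" (384x512 bool, what is visible of it) and "rect" ([centre column, centre row, width, height] in pixels, round what is visible of it).
The state is a dict: "time": time; "joint_positions": joint angles; "qd": joint speeds; "joint_torque": joint torques, N m; "position": TCP position; "tool_rot": TCP orientation; "ft_force": force on the tool from outside, world axes, zero at the start; "torque": the same for the moment, N m; "grip_width": opening from 0.0 (shut) to 1.0 (fully open).
Only numpy, scipy, OpenCV 4.12 (cv2) and the standard library are available. Lean on these libraries where they do the work, as an engineer would, in place of code of your own. Each camera call takes 0.05 s, during which the arm holds its last target. There are 200 camera calls.

## Task

The ware board with two leather-hard pots on it has been left part-way out on the rails of the bench drying rack. With a fingertip, push the board along its rails until you feel it drop into the notches and it lies flat on the rails all along. Do not lift the board or touch the pots; both pots must stay standing on it, and the other things on the bench stay as they are.

Things in the scene. Friction and masses are not known exactly. Their poses are not given: they have to be found in the camera images.
- rack: pale wooden rack fixed on the bench. Two level rails run along its y axis, y -200 to +315 mm, at x = +-60 to +-99 mm, tops 110 mm above the bench; open between them (cross bars up to 70 mm high). Thin cheeks outside the rails, x = +-99 to +-109 mm, tops 128 mm up, guide the board with 4 mm play each side. Origin on the bench, midway between the rails, under the middle of the board's home place; z up
- rack_notch (a point): middle, between the rails, of the outer pair of notches: rack y = +145 mm, at rail-top height. Each rail has two notches, 34 mm long and 12 mm deep, centred at rack y = -145 and +145 mm. There is no end stop. The board starts 50 to 140 mm out towards rack +y and goes home towards -y
- ware_board: loose plywood board 190 (x) x 340 (y) x 18 mm, about 0.45 kg, axes as the rack's; origin at the centre of the panel's underside: 120 mm above the bench riding on its cleats, 110 mm when home. Two cross cleats under it, 24 mm wide and 10 mm high, at y = +-145 mm, drop into the notches (5 mm play each way). Home: origin at rack y = 0 +-5 mm, top level with the cheeks
- board_end (a point): middle of the board's outer (+y) end face, 190 mm wide and 18 mm high, bare, at half the panel's thickness; moves with the board. Pushing it here against plain friction takes some 4 to 12 N with the pots on; once the cleats are in, the notch walls stop it firmly
- round_pot: raw clay round pot, open top, 122 mm across and 90 mm high, about 0.3 kg; origin at the centre of its foot; stands loose on the board about 80 mm from the board's middle towards its -y end
- small_cup: raw clay cup, 66 mm across the rim and 62 mm high, about 0.12 kg; origin at the centre of its foot; stands loose on the board about 45 mm from the middle towards its +y end, over 75 mm from the outer end face
- water_pot: blue glazed bowl 84 mm across, 75 mm high, loose on the bench; origin at the centre of its underside
- carving_tool: wooden loop tool lying on the bench, about 165 mm long and 13 mm thick, along its own x; origin on the underside near the middle
- wood_rib: flat wooden rib 105 x 50 x 9 mm lying on the bench; origin at the centre of its underside
- banding_wheel: fixed steel banding wheel 190 mm across, with a carved pot on it, 188 mm high in all; origin at the centre of its foot
Things that resemble listed ones, but are neither listed nor needed, are in the scene too. Leave any pink look-alike of the small_cup alone.

How it is judged:
By the outcome, as a careful person would: the job done as asked, in the order asked, and still so for the second after the job is handed in, with the robot touching nothing.
It also fails if it takes over 32 s, if anything falls off the work surface, if the arm or the gripper's body presses on something with over 40 N, if the wrist force passes 120 N, or if a joint passes its speed limit or range.

## Working session

There is one attempt and no reset: what is moved stays moved. The work goes in short steps, Python scripts to look and compute and a tool call to move; the robot and the scene stay as the last step left them, time stands still between calls to the robot, and variables do not carry over. Pictures are saved under pics/ and viewed, about 8 in all and at most 12, crops included, and the job is handed in when it is done.

Besides the shell and the picture viewer there is one more tool, called after "Request:" in YAML: its name, and indented under it one key for each argument. move_arm: Moves the arm, as the interface text tells. Its arguments: {"type":"object","properties":{"dp":{"type":"array","items":{"type":"array","items":{"type":"number"}}},"turn":{"type":"array","items":{"type":"number"}},"jaw":{"type":"array","items":{"type":"number"}},"grip_force":{"type":"number"}},"required":["dp","turn","jaw"]}

```bash
mkdir -p pics
cat > h.py <<'E'
import numpy as np, cv2
from bench import ctrl
def save(cam,fn):
    im=ctrl.get_image(cam); cv2.imwrite('pics/'+fn,im[:,:,::-1].copy()); return im
def proj(cam,P):
    c=ctrl.camera_info(cam); E=np.array(c['extrinsics']); p=(E[:3,:3]@np.atleast_2d(P).T).T+E[:3,3]
    p=p*[1,-1,-1]
    return cv2.projectPoints(p.reshape(-1,1,3),np.zeros(3),np.zeros(3),np.array(c['intrinsics']),np.array(c['dist'],float))[0][:,0]
def ray(cam,uv,z):
    c=ctrl.camera_info(cam); E=np.array(c['extrinsics'])
    n=cv2.undistortPoints(np.array(uv,float).reshape(-1,1,2),np.array(c['intrinsics']),np.array(c['dist'],float))[:,0]
    d=np.c_[n[:,0],-n[:,1],-np.ones(len(n))]@E[:3,:3]; o=-E[:3,:3].T@E[:3,3]
    return o+d*((z-o[2])/d[:,2])[:,None]
E
python3 - <<'E'
from h import *
a=save('top','top1.png'); 
for t in ['rack','ware_board','round_pot','small_cup','water_pot']:
    for r in ctrl.masks_of('top',t)[:3]:
        print(t,round(r['confidence'],2),np.round(r['rect']),cv2.minAreaRect(np.argwhere(r['region'])[:,::-1].astype(np.float32)))
save('side','side1.png')
print(ctrl.get_state())
E
```

```text
rack 0.78 [267. 234. 175.  87.] ((269.17510986328125, 233.54824829101562), (175.8377227783203, 77.16056060791016), 4.085616588592529)
ware_board 0.89 [253. 233. 114.  72.] ((250.18467712402344, 232.43292236328125), (117.76183319091797, 66.83644104003906), 4.004173278808594)
ware_board 0.74 [269. 235. 177.  86.] ((269.9600524902344, 234.70901489257812), (176.67758178710938, 78.05931854248047), 3.224522829055786)
round_pot 0.93 [278. 233.  41.  45.] ((276.75, 232.75), (43.13351821899414, 42.42641067504883), 45.0)
round_pot 0.58 [269. 236. 178.  86.] ((270.0159912109375, 234.01834106445312), (177.6125946044922, 76.4735107421875), 3.945185899734497)
small_cup 0.72 [231. 236.  19.  27.] ((231.0, 236.0), (22.0, 22.0), 90.0)
small_cup 0.63 [209. 168.  21.  18.] ((210.00001525878906, 169.5), (21.913463592529297, 19.677398681640625), 26.56505012512207)
water_pot 0.8 [ 98. 189.  29.  22.] ((98.50001525878906, 191.00001525878906), (27.577163696289062, 26.16295051574707), 45.0)
{'time': 0.35, 'joint_positions': array([ 1.19409775,  0.32120456, -0.07008133,  1.45074242,  0.02263303,
        1.37080089, -0.05692852]), 'qd': array([ 0.00074749, -0.00065097, -0.0014061 , -0.00192122,  0.00120467,
       -0.00016353, -0.00032795]), 'joint_torque': array([-9.85886777e-05, -4.90445566e+01, -4.02445011e-01, -3.12227511e+01,
       -6.35454641e-02,  3.74647218e-02,  7.82721668e-05]), 'position': array([ 0.24751675, -0.60092136,  0.22233159]), 'tool_rot': array([-3.08147939e+00, -6.09876425e-01,  2.53241170e-04]), 'ft_force': array([ 0.14763082, -0.33065421,  0.59879221]), 'torque': array([ 0.0218233 , -0.04436173, -0.01221816]), 'grip_width': 0.9975616523770172}
```

View pics/top1.png

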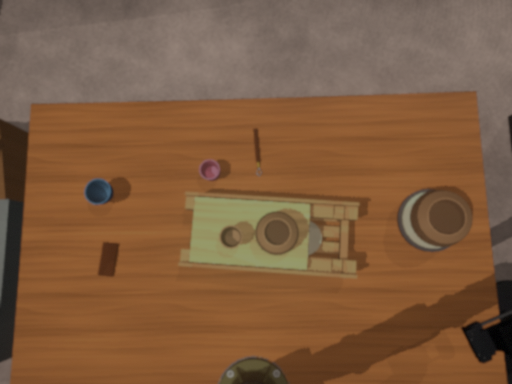

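View pics/side1.png

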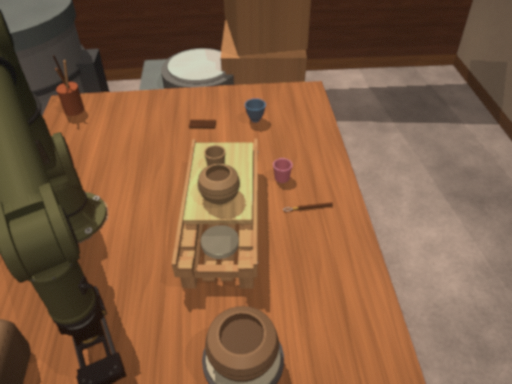

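Top picture: the rack lies nearly along world y. The board's outer end is at left (~192,230) and the free rail ends with the inner notches are at right (~330,210). The pink cup at (210,170) is the look-alike. I'll zoom in to pick corners.

Run:
```python
import cv2
im=cv2.imread('pics/top1.png')[180:290,170:370]
cv2.imwrite('pics/crop.png',cv2.resize(im,None,fx=4,fy=4,interpolation=cv2.INTER_CUBIC))
from h import *
print(ray('top',[[192,196],[190,263],[185,193],[180,266],[358,203],[356,277]],0.128))
```

```text
[[ 0.59981914  0.17095781  0.128     ]
 [ 0.40367909  0.17484725  0.128     ]
 [ 0.60927194  0.19197742  0.128     ]
 [ 0.39561725  0.20384701  0.128     ]
 [ 0.56936169 -0.31723993  0.128     ]
 [ 0.35807091 -0.30030937  0.128     ]]
```

View pics/crop.png

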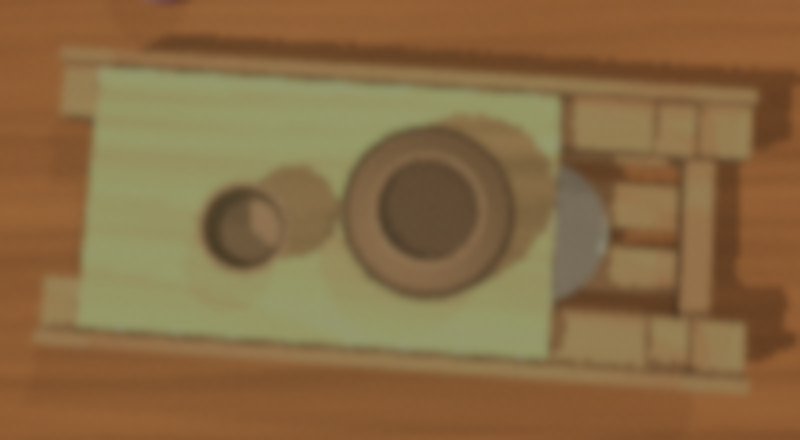

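```bash
cat >> h.py <<'E'
from scipy.optimize import least_squares
def W(p,L): # p: x,y,th of rack; L local pts
    L=np.atleast_2d(L).astype(float); c,s=np.cos(p[2]),np.sin(p[2])
    return np.c_[p[0]+c*L[:,0]-s*L[:,1],p[1]+s*L[:,0]+c*L[:,1],L[:,2]]
E
python3 - <<'E'
from h import *
k=lambda a:np.array(a,float)/4+[170-.4,180-.4]
uv=k([[62,48],[35,343],[757,90],[748,390]]); 
for sgn in (1,):
    L=np.array([[.109,.315,.128],[-.109,.315,.128],[.109,-.2,.128],[-.109,-.2,.128]])
    r=least_squares(lambda p:(proj('top',W(p,L))-uv).ravel(),[.48,-.05,0.05]); print('rack',r.x,np.degrees(r.x[2]),r.fun.round(1))
bv=k([[98,67],[78,326],[562,95],[548,358]])
B=np.array([[.095,.17,.138],[-.095,.17,.138],[.095,-.17,.138],[-.095,-.17,.138]])
b=least_squares(lambda p:(proj('top',W(p,B))-bv).ravel(),[.48,0.05,0.05]); print('board',b.x,np.degrees(b.x[2]),b.fun.round(1))
c,s=np.cos(r.x[2]),np.sin(r.x[2]); d=b.x[:2]-r.x[:2]
print('board in rack',[c*d[0]+s*d[1],-s*d[0]+c*d[1]])
print('end',W(b.x,[0,.17,.129]))
for t in ['small_cup','pink']: pass
print(ray('top',k([[243,228],[430,212]]),.138+.062))
T=cv2.Rodrigues(ctrl.get_state()['tool_rot'])[0]; print(T)
E
```

```text
rack [ 0.48073864 -0.1126144  -0.07951717] -4.555998157644803 [-0.3 -0.3 -0.5  0.2  0.3 -0.5  0.5  0.6]
board [ 4.89616340e-01  7.31570128e-05 -8.01401647e-02] -4.591693207455576 [ 0.3 -0.2 -0.6  0.3 -0.1 -0.3  0.4  0.2]
board in rack [np.float64(-0.000101505701325404), np.float64(0.11303667393392691)]
end [[0.50322559 0.16952754 0.129     ]]
[[ 0.47469295  0.0499311   0.2       ]
 [ 0.48345205 -0.07859561  0.2       ]]
[[ 9.24610966e-01  3.80912734e-01 -2.24293710e-04]
 [ 3.80912788e-01 -9.24610921e-01  3.02805805e-04]
 [-9.20418269e-05 -3.65413911e-04 -9.99999929e-01]]
```

Request:
move_arm:
  dp:
    - [0, 0, -1.5]
    - [0.5, -0.2, -2.7]
    - [1.9, -0.8, -2.8]
    - [3.3, -1.4, -2.8]
    - [4.7, -2.0, -2.8]
  turn: [0, 0, -1, -2.5, -4]
  jaw: [-1, -1, -1, -1, -1]

```text
time: 0.85
position: [0.3561, -0.4908, 0.3072]
tool_rot: [2.925, 1.142, 0.001]
ft_force: [1.0, 0.9, 0.4]
grip_width: 0.625
```

```bash
cat >> h.py <<'E'
def to(x,y,z):
    s=ctrl.get_state(); T=cv2.Rodrigues(s['tool_rot'])[0]
    print(s['time'],s['position'].round(4),'yaw_x',np.degrees(np.arctan2(T[1,0],T[0,0])).round(2),'units',(T.T@(np.array([x,y,z])-s['position'])/.03).round(2),'turn',((np.degrees(np.arctan2(T[1,0],T[0,0]))-85.44)/5).round(2),'f',s['ft_force'].round(2),s['grip_width'])
E
python3 -c "
from h import *
to(.46,-.2,.305);to(.507,.219,.305)"
```

```text
0.85 [ 0.3561 -0.4908  0.3072] yaw_x 42.65 units [ 9.11 -4.78  0.07] turn -8.56 f [1.02 0.91 0.37] 0.6254596733823737
0.85 [ 0.3561 -0.4908  0.3072] yaw_x 42.65 units [ 19.73 -13.99   0.05] turn -8.56 f [1.02 0.91 0.37] 0.6254596733823737
```

Request:
move_arm:
  dp:
    - [1.4, -0.7, 0]
    - [2.8, -1.4, 0]
    - [4.2, -2.2, 0]
    - [5.7, -3.0, 0]
    - [7.2, -3.8, 0]
  turn: [-1.5, -3, -4.5, -6, -7.5]
  jaw: [-1, -1, -1, -1, -1]

```text
time: 1.35
position: [0.4374, -0.262, 0.3068]
tool_rot: [2.403, 2.023, -0.0]
ft_force: [1.2, -0.2, 0.1]
grip_width: 0.167
```

```bash
python3 -c "
from h import *
to(.507,.219,.305)"
```

```text
1.35 [ 0.4374 -0.262   0.3068] yaw_x 80.18 units [16.19 -0.45  0.05] turn -1.05 f [ 1.18 -0.15  0.12] 0.16686782601963748
```

Request:
move_arm:
  dp:
    - [1.6, 0, 0]
    - [3.2, 0, 0]
    - [4.8, 0, 0]
    - [6.4, -0.1, 0]
    - [8.0, -0.2, 0]
  turn: [-1, -1, -1, -1, -1]
  jaw: [-1, -1, -1, -1, -1]

```text
time: 1.85
position: [0.4732, -0.0246, 0.3068]
tool_rot: [2.317, 2.119, 0.0]
ft_force: [1.7, -0.0, -0.5]
grip_width: 0.004
```

Request:
move_arm:
  dp:
    - [1.6, 0, 0]
    - [3.2, 0, 0]
    - [4.8, 0, 0]
    - [6.4, 0, 0]
    - [8.0, 0, 0]
  turn: [0, 0, 0, 0, 0]
  jaw: [-1, -1, -1, -1, -1]

```text
time: 2.35
position: [0.4947, 0.2141, 0.307]
tool_rot: [2.318, 2.118, 0.001]
ft_force: [0.6, -0.3, 0.0]
grip_width: 0.003
```

```bash
python3 -c "
from h import *
to(.507,.219,.110)
save('wrist','w1.png')
print(proj('wrist',[[.5032,.1695,.138]]))
to(.507,.219,.110)"
```

```text
2.35 [0.4947 0.2141 0.307 ] yaw_x 84.84 units [0.2  0.38 6.57] turn -0.12 f [ 0.59 -0.28  0.  ] 0.0028491490437773
[[271.51356093 222.7560856 ]]
2.4 [0.4927 0.224  0.3069] yaw_x 85.47 units [-0.18  0.49  6.56] turn 0.01 f [-1.79  4.58  1.58] 0.007242219918439811
```

View pics/w1.png

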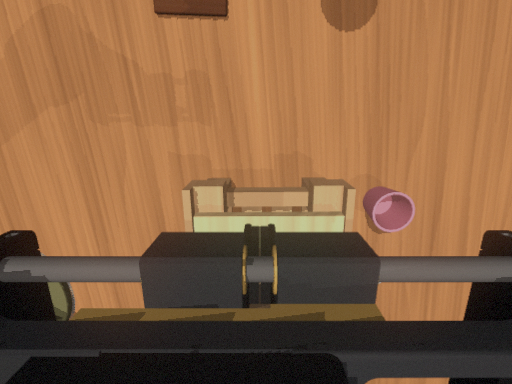

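Request:
move_arm:
  dp:
    - [0, 0.5, 1.5]
    - [0, 0.5, 3.0]
    - [0, 0.5, 4.5]
    - [0, 0.5, 6.0]
    - [0, 0.5, 6.5]
  turn: [0, 0, 0, 0, 0]
  jaw: [-1, -1, -1, -1, -1]

```text
time: 2.9
position: [0.5067, 0.2093, 0.1072]
tool_rot: [-2.316, -2.118, 0.011]
ft_force: [-0.2, -0.0, 0.6]
grip_width: 0.001
```

Request:
move_arm:
  dp:
    - [-0.3, 0, 0]
    - [-0.6, 0, 0]
    - [-0.8, 0, 0]
    - [-0.9, 0, 0]
    - [-0.9, 0, 0]
  turn: [0, 0, 0, 0, 0]
  jaw: [-1, -1, -1, -1, -1]

```text
time: 3.4
position: [0.5082, 0.1834, 0.1129]
tool_rot: [2.318, 2.117, 0.002]
ft_force: [-0.4, 0.5, -0.6]
grip_width: 0.004
```

```bash
python3 -c "
from h import *
to(.5032,.1695,.110)
save('side','side2.png')
to(.494,.057,.110)"
```

```text
3.4 [0.5082 0.1834 0.1129] yaw_x 84.8 units [-0.48 -0.12  0.1 ] turn -0.13 f [-0.37  0.53 -0.6 ] 0.003973836556739102
3.45 [0.5079 0.184  0.1126] yaw_x 84.84 units [-4.26 -0.08  0.09] turn -0.12 f [-0.49  0.2  -0.05] 0.0016885070207975385
```

Request:
move_arm:
  dp:
    - [-0.08, 0, 0.1]
    - [-0.16, 0, 0.1]
    - [-0.24, 0, 0.1]
    - [-0.34, 0, 0.1]
    - [-0.45, 0, 0.1]
  turn: [0, 0, 0, 0, 0]
  jaw: [-1, -1, -1, -1, -1]

```text
time: 3.95
position: [0.5056, 0.1731, 0.1083]
tool_rot: [-2.314, -2.121, -0.004]
ft_force: [-0.1, 4.7, -2.8]
grip_width: 0.006
```

Request:
move_arm:
  dp:
    - [-0.12, 0, 0]
    - [-0.24, 0, 0]
    - [-0.36, 0, 0]
    - [-0.48, 0, 0]
    - [-0.6, 0, 0]
  turn: [0, 0, 0, 0, 0]
  jaw: [-1, -1, -1, -1, -1]

```text
time: 4.45
position: [0.5039, 0.1552, 0.1083]
tool_rot: [-2.314, -2.121, -0.003]
ft_force: [1.0, 5.1, -3.2]
grip_width: 0.008
```

```bash
python3 -c "
from h import *
to(.4946,.0666,.110)
save('side','side3.png')
to(.4946,.0666,.110)"
```

```text
4.45 [0.5039 0.1552 0.1083] yaw_x 84.99 units [-2.97 -0.05 -0.07] turn -0.09 f [ 0.98  5.09 -3.19] 0.007756531408557397
4.5 [0.504  0.1544 0.1084] yaw_x 84.95 units [-2.94 -0.05 -0.06] turn -0.1 f [-0.25  5.33 -3.32] 0.008337192129054405
```

View pics/side3.png

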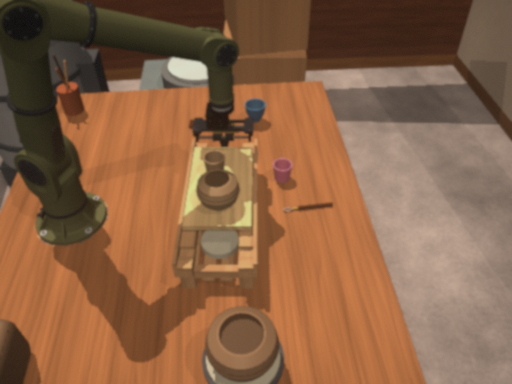

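The fingertip is on the end face, pushing at about 5 N. Both pots are standing. About 88 mm to go.

Request:
move_arm:
  dp:
    - [-0.13, 0, 0]
    - [-0.28, 0, 0]
    - [-0.43, 0, 0]
    - [-0.58, 0, 0]
    - [-0.73, 0, 0]
  turn: [0, 0, 0, 0, 0]
  jaw: [-1, -1, -1, -1, -1]

```text
time: 5.0
position: [0.5021, 0.1331, 0.1084]
tool_rot: [-2.315, -2.121, -0.003]
ft_force: [-0.3, 5.4, -2.2]
grip_width: 0.007
```

Request:
move_arm:
  dp:
    - [-0.15, 0, 0]
    - [-0.3, 0, 0]
    - [-0.45, 0, 0]
    - [-0.6, 0, 0]
    - [-0.75, 0, 0]
  turn: [0, 0, 0, 0, 0]
  jaw: [-1, -1, -1, -1, -1]

```text
time: 5.5
position: [0.5001, 0.1107, 0.1084]
tool_rot: [-2.315, -2.121, -0.003]
ft_force: [-0.1, 5.0, -3.4]
grip_width: 0.005
```

Request:
move_arm:
  dp:
    - [-0.14, 0, 0]
    - [-0.28, 0, 0]
    - [-0.41, 0, 0]
    - [-0.53, 0, 0]
    - [-0.63, 0, 0]
  turn: [0, 0, 0, 0, 0]
  jaw: [-1, -1, -1, -1, -1]

```text
time: 6.0
position: [0.4985, 0.0918, 0.1084]
tool_rot: [-2.315, -2.12, -0.003]
ft_force: [0.5, 4.9, -2.4]
grip_width: 0.006
```

```bash
python3 -c "
from h import *
to(.4946,.0666,.110)
im=save('side','side4.png'); save('top','top4.png')
to(.4946,.0666,.110)
cv2.imwrite('pics/side4c.png',cv2.resize(im[130:300,160:280,::-1],None,fx=3.5,fy=3.5,interpolation=cv2.INTER_CUBIC))"
```

```text
6.0 [0.4985 0.0918 0.1084] yaw_x 84.97 units [-0.85 -0.05 -0.06] turn -0.09 f [ 0.54  4.85 -2.43] 0.005684320056184215
6.1 [0.4984 0.0912 0.1084] yaw_x 84.94 units [-0.83 -0.06 -0.06] turn -0.1 f [ 0.09  4.83 -1.71] 0.006080230581603328
```

View pics/side4c.png

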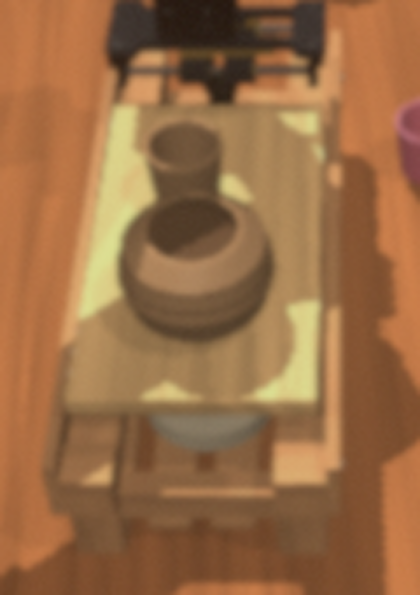

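Still riding on the cleats, pots standing, and the fingertip clear of the pots. I'll go slower now.

Request:
move_arm:
  dp:
    - [-0.08, 0, 0]
    - [-0.16, 0, 0]
    - [-0.24, 0, 0]
    - [-0.32, 0, 0]
    - [-0.4, 0, 0]
  turn: [0, 0, 0, 0, 0]
  jaw: [-1, -1, -1, -1, -1]

```text
time: 6.6
position: [0.4975, 0.0795, 0.1084]
tool_rot: [-2.316, -2.121, -0.002]
ft_force: [1.2, 5.4, -2.7]
grip_width: 0.008
```

Request:
move_arm:
  dp:
    - [-0.06, 0, 0]
    - [-0.11, 0, 0]
    - [-0.16, 0, 0]
    - [-0.21, 0, 0]
    - [-0.26, 0, 0]
  turn: [0, 0, 0, 0, 0]
  jaw: [-1, -1, -1, -1, -1]

```text
time: 7.1
position: [0.4968, 0.0718, 0.1084]
tool_rot: [-2.316, -2.121, -0.002]
ft_force: [1.2, 5.5, -2.5]
grip_width: 0.004
```

Request:
move_arm:
  dp:
    - [-0.04, 0, 0]
    - [-0.08, 0, 0]
    - [-0.12, 0, 0]
  turn: [0, 0, 0]
  jaw: [-1, -1, -1]

```text
time: 7.4
position: [0.4966, 0.0677, 0.1085]
tool_rot: [-2.317, -2.12, -0.002]
ft_force: [0.4, 5.8, -1.4]
grip_width: 0.005
```

Request:
move_arm:
  dp:
    - [-0.04, 0, 0]
    - [-0.08, 0, 0]
  turn: [0, 0]
  jaw: [-1, -1]

```text
time: 7.6
position: [0.4964, 0.0654, 0.1085]
tool_rot: [-2.317, -2.12, -0.002]
ft_force: [1.0, 5.9, -2.4]
grip_width: 0.001
```

Request:
move_arm:
  dp:
    - [-0.04, 0, 0]
    - [-0.08, 0, 0]
  turn: [0, 0]
  jaw: [-1, -1]

```text
time: 7.8
position: [0.4962, 0.063, 0.1085]
tool_rot: [-2.317, -2.12, -0.002]
ft_force: [1.1, 4.9, -2.7]
grip_width: 0.008
```

```bash
python3 -c "
from h import *
im=save('side','side5.png'); im2=save('top','top5.png')
to(.4946,.0666,.110)
a=cv2.resize(im[130:300,160:280,::-1],None,fx=3.5,fy=3.5,interpolation=cv2.INTER_CUBIC)
b=cv2.resize(im2[180:290,270:370,::-1],(380,418),interpolation=cv2.INTER_CUBIC)
c=np.zeros((595,800,3),np.uint8);c[:595,:420]=a;c[:418,420:]=b
cv2.imwrite('pics/c5.png',c)"
```

```text
7.9 [0.4962 0.0627 0.1085] yaw_x 84.92 units [ 0.12 -0.06 -0.05] turn -0.1 f [-0.1   5.58 -1.91] 0.005300318784540917
```

View pics/c5.png

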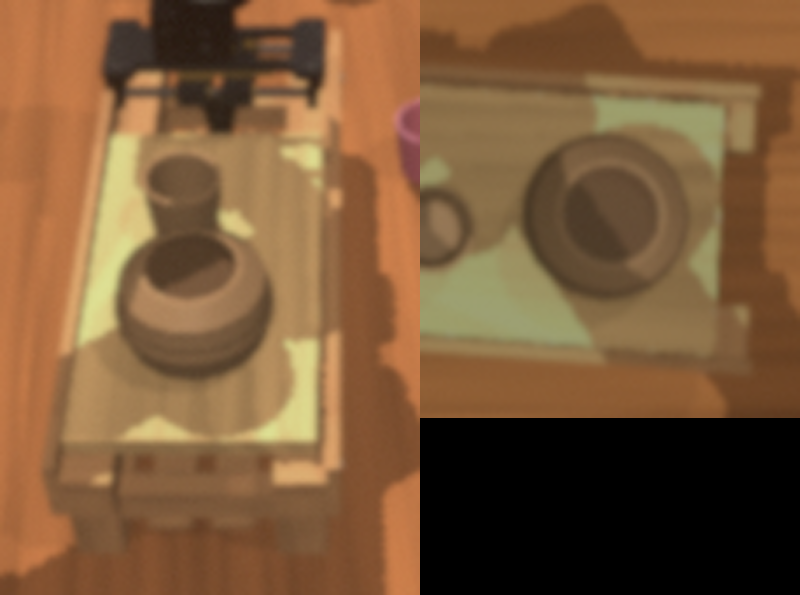

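```bash
cat > chk.py <<'E'
from h import *
import sys
def shift(cam,f0,f1,c,dy,h=14):
    # corner-based phase: pot template around centre c in f0
    a=cv2.imread(f'pics/{cam}{f0}.png').astype(np.float32);b=cv2.imread(f'pics/{cam}{f1}.png').astype(np.float32)
    M=np.eye(2,3,dtype=np.float32);M[:,2]=dy
    u,v=c; m=np.zeros(a.shape[:2],np.uint8); t=cv2.cvtColor(a,cv2.COLOR_BGR2GRAY)[v-h:v+h,u-h:u+h]
    r=cv2.matchTemplate(cv2.cvtColor(b,cv2.COLOR_BGR2GRAY),t,cv2.TM_CCOEFF_NORMED)
    _,s,_,p=cv2.minMaxLoc(r); i,j=p
    q=lambda l,c,r:(l-r)/(2*(l-2*c+r))
    return s,i+q(r[j,i-1],r[j,i],r[j,i+1])-(u-h),j+q(r[j-1,i],r[j,i],r[j+1,i])-(v-h)
if __name__=='__main__':
    P=np.array([.474,.0,.2]);d=np.array([-.0023,-.0285,0])
    for cam,c4 in (('side',(215,205)),):
        for z0,c in ((.19,(215,205)),):
            o=ray(cam,[c],z0)[0]
            for dz in (0,-.01): print(cam,dz,proj(cam,[o+d+[0,0,dz]])[0]-proj(cam,[o])[0])
            print(shift(cam,4,5,c,(0,0)))
    o=ray('side',[[216,246]],.138)[0]
    for dz in (0,-.01): print('edge',dz,proj('side',[o+d+[0,0,dz]])[0]-proj('side',[o])[0])
    for z in (.138,.128):
        uv=[[270+(727-420)/3.8,180+104/3.8],[270+(717-420)/3.8,180+358/3.8]]
        w=ray('top',np.array(uv)-.4,z)[:,:2]; p=np.array([.48074,-.11261,-.07952])
        print(z,(w-p[:2])@np.array([-np.sin(p[2]),np.cos(p[2])])+.17)
        w=ray('side',[[160+62/3.5,130+443/3.5],[160+318/3.5,130+440/3.5]],z)[:,:2]
        print('side',z,(w-p[:2])@np.array([-np.sin(p[2]),np.cos(p[2])])+.17)
E
python3 chk.py
```

```text
side 0 [-0.68026105  7.86565167]
side -0.01 [-0.40700847 10.43415215]
(0.9847437143325806, np.float32(-0.49086), np.float32(10.786911))
edge 0 [-0.67195257  8.78534473]
edge -0.01 [-0.39417956 11.17002664]
0.138 [-0.00355514 -0.00169823]
side 0.138 [-0.01785295 -0.01635069]
0.128 [-0.00538416 -0.00351164]
side 0.128 [-0.01022196 -0.00870364]
```

Image shift matches a 10 mm drop: the pot moved 10.8 px, against 7.9 px predicted riding and 10.4 px dropped. I'll back off and check that both ends are down.

Request:
move_arm:
  dp:
    - [0.2, 0, 0]
    - [0.5, 0, 0]
    - [0.9, 0, 0]
    - [1.4, 0, 0]
    - [1.8, 0, 0]
  turn: [0, 0, 0, 0, 0]
  jaw: [-1, -1, -1, -1, -1]

```text
time: 8.4
position: [0.5012, 0.1169, 0.1087]
tool_rot: [2.317, 2.121, 0.0]
ft_force: [-0.4, -0.5, -0.0]
grip_width: 0.004
```

```bash
python3 -c "
from chk import *
to(.4946,.0666,.110)
im=save('side','side6.png'); save('top','top6.png')
to(.4946,.0666,.110)
# cup (rim front) and pot
for n,c,z,h in (('pot',(215,205),.19,14),('cup',(213,174),.19,9)):
    o=ray('side',[c],z)[0]
    for d in (-.0285,): print(n,[ (proj('side',[o+[-.0023,d,dz]])[0]-proj('side',[o])[0]).round(2) for dz in (0,-.01)])
    print(shift('side',4,5,c,(0,0),h),shift('side',4,6,c,(0,0),h))
cv2.imwrite('pics/c6.png',cv2.resize(im[130:300,160:280,::-1],None,fx=3.5,fy=3.5,interpolation=cv2.INTER_CUBIC))"
```

```text
8.4 [0.5012 0.1169 0.1087] yaw_x 84.94 units [-1.69 -0.07 -0.04] turn -0.1 f [-0.4  -0.5  -0.01] 0.004253476104387106
8.5 [0.501  0.1181 0.1087] yaw_x 85.1 units [-1.73 -0.07 -0.04] turn -0.07 f [-0.58  0.16 -0.8 ] 0.007259964054273613
pot [array([-0.68,  7.87]), array([-0.41, 10.43])]
(0.9847437143325806, np.float32(-0.49086), np.float32(10.786911)) (0.9381887912750244, np.float32(-0.010635376), np.float32(10.747467))
cup [array([-0.67,  6.84]), array([-0.41,  9.4 ])]
(0.9601469039916992, np.float32(-0.5771179), np.float32(9.168442)) (0.8516839742660522, np.float32(-0.3665619), np.float32(9.323975))
```

View pics/c6.png

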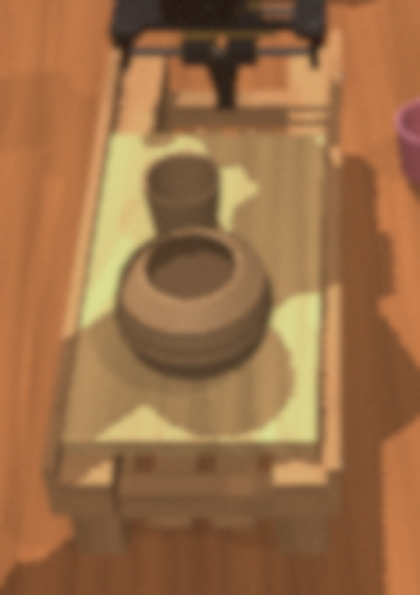

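Control check first on a riding-only move (frames 3→4), then a firm-stop feel.

```bash
python3 -c "
from chk import *
# frame3 tcp y .1548 -> frame4 .0915 (riding): expected shift
for n,c,z,h in (('pot',(217,185),.19,14),('cup',(214,157),.19,9)):
    o=ray('side',[c],z)[0]
    print(n,[(proj('side',[o+[-.005,-.0633,dz]])[0]-proj('side',[o])[0]).round(2) for dz in (0,-.01)],shift('side',3,4,c,(0,0),h))
"
```

```text
pot [array([-1.37, 16.3 ]), array([-1.11, 18.88])] (0.9125160574913025, np.float32(-2.344818), np.float32(16.370987))
cup [array([-1.39, 14.25]), array([-1.14, 16.81])] (0.9555341601371765, np.float32(-1.8702393), np.float32(14.20694))
```

Request:
move_arm:
  dp:
    - [-0.5, 0, 0]
    - [-1.0, 0, 0]
    - [-1.4, 0, 0]
    - [-1.6, 0, 0]
    - [-1.75, 0, 0]
  turn: [0, 0, 0, 0, 0]
  jaw: [-1, -1, -1, -1, -1]

```text
time: 9.0
position: [0.4964, 0.0626, 0.1085]
tool_rot: [2.319, 2.119, 0.0]
ft_force: [0.3, 6.2, -0.5]
grip_width: 0.005
```

Request:
move_arm:
  dp:
    - [-0.04, 0, 0]
    - [-0.08, 0, 0]
  turn: [0, 0]
  jaw: [-1, -1]

```text
time: 9.2
position: [0.4964, 0.0625, 0.1086]
tool_rot: [-2.316, -2.121, -0.003]
ft_force: [2.1, 5.2, -2.5]
grip_width: 0.005
```

Request:
move_arm:
  dp:
    - [-0.05, 0, 0]
    - [-0.1, 0, 0]
  turn: [0, 0]
  jaw: [-1, -1]

```text
time: 9.4
position: [0.496, 0.0612, 0.1086]
tool_rot: [-2.314, -2.121, -0.005]
ft_force: [2.5, 8.6, -2.7]
grip_width: 0.006
```

Request:
move_arm:
  dp:
    - [-0.05, 0, 0]
    - [-0.1, 0, 0]
  turn: [0, 0]
  jaw: [-1, -1]

```text
time: 9.6
position: [0.496, 0.0612, 0.1087]
tool_rot: [-2.311, -2.122, -0.011]
ft_force: [3.2, 14.3, -3.2]
grip_width: 0.002
```

Firm stop: the force rises to 14 N with no motion, so the cleats are against the notch walls. Now I'll retreat and lift clear.

Request:
move_arm:
  dp:
    - [0.3, 0, 0]
    - [0.7, 0, 0]
    - [1.2, 0, 0]
    - [1.8, 0, 0]
    - [2.4, 0, 0]
  turn: [0, 0, 0, 0, 0]
  jaw: [-1, -1, -1, -1, -1]

```text
time: 10.1
position: [0.5022, 0.1271, 0.1086]
tool_rot: [2.318, 2.119, -0.001]
ft_force: [-0.6, -1.0, 0.5]
grip_width: 0.006
```

Request:
move_arm:
  dp:
    - [0.3, 0, -1.0]
    - [0.5, 0, -2.5]
    - [0.5, 0, -4.0]
    - [0.5, 0, -5.0]
    - [0.5, 0, -5.0]
  turn: [0, 0, 0, 0, 0]
  jaw: [-1, -1, -1, -1, -1]

```text
time: 10.6
position: [0.5058, 0.1427, 0.2633]
tool_rot: [2.314, 2.117, 0.009]
ft_force: [-0.2, -0.1, -0.1]
grip_width: 0.007
```

```bash
python3 -c "
from chk import *
im=save('side','side7.png')
to(.5,.15,.25)
for n,c,h in (('pot',(215,205),14),('cup',(213,174),9)): print(n,shift('side',4,7,c,(0,0),h))
for t in ['round_pot','small_cup','water_pot']: print(t,[(round(r['confidence'],2),np.round(r['rect'])) for r in ctrl.look_for('side',t)[:2]])
cv2.imwrite('pics/c7.png',im[:,:,::-1])"
```

```text
10.65 [0.5046 0.1421 0.2607] yaw_x 84.89 units [ 0.25 -0.18  0.35] turn -0.11 f [-0.81  0.63 -0.49] 0.0016510945845324102
pot (0.9883204698562622, np.float32(-0.5493927), np.float32(11.244461))
cup (0.9171755909919739, np.float32(-0.75354004), np.float32(9.706787))
round_pot [(0.82, array([215., 219.,  49.,  45.]))]
small_cup [(0.81, array([282., 173.,  22.,  25.]))]
water_pot [(0.76, array([254., 109.,  17.,  26.])), (0.58, array([310., 205.,  45.,   7.]))]
```

View pics/c7.png

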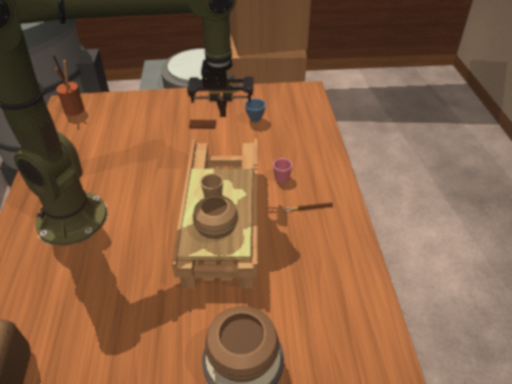

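The board is home. The pots stand at (215,215) and (212,185), nothing else has moved, and the gripper is clear.

```bash
python3 -c "
from h import *
print(ctrl.close_job())"
```

```text
the job is handed in; nothing more can be done
None
```

I pushed the board about 113 mm home with the closed fingertips on the middle of its outer end face. It dropped into the notches, and I backed the arm away and handed the job in at about 10.7 s.

**Drop:** I did not feel the drop itself, as the push force stayed at about 5 to 6 N through it. The side pictures show it instead. The round pot shifted 10.8 px and the cup 9.2 px, against 10.4 and 9.4 px predicted for a 10 mm drop and 7.9 and 6.8 px for still riding. A control move with the board riding matched its own prediction to 0.1 px.

**Firm stop:** On a second push the force rose to 14 N with no motion, so the cleats are against the notch walls. Up to that point the wrist readings stayed below about 15 N.

**Final picture:** Both pots stand on the board, which shows no tilt, and the arm touches nothing. The pink cup, bowl, rib, tool and banding wheel look unmoved.

**Checks that disagreed:** Two position checks with the board pushed in placed it differently along the rack. The top view gave about -4 mm from home. The side view gave about -9 mm, which is outside the notch play, so I put it down to calibration and corner-picking error. In the last picture the detector for the small cup reported only the pink look-alike; I saw the real cup standing by eye.

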